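# Take the spent drying cartridge out of an infrared analyser and shut its bay

## Robot

A 6-joint arm with a two-finger parallel gripper is mounted at the origin on the work surface. World frame = base frame: x ahead of the robot, y to its left, z up, the work surface at z = 0. Lengths are in m, angles in rad, forces in N, time in s.
With the tool pointing down it reaches from about 0.275 to 0.975 m from the base axis. Payload 8.4 kg.
Tool frame: the origin (TCP) lies between the finger pads, 19 mm behind the fingertips; this is the grasp point; z points along the fingers, y is the line along which they close (so a half turn about z gives the same grasp; the last joint's range is limited). The gripper opens to 92 mm and grips with 3 to 60 N. Pads are 20 mm wide; open, the fingers measure 128 mm over their backs; the gripper's body (75 mm by 189 mm) begins 69 mm behind the grasp point.
Start: joints at [1.339, 0.353, 1.633, -0, 1.155, -0.002], TCP at [0.142, 0.609, 0.233] pointing down, gripper open.
Joint ranges: [-2.63, 2.63], [-0.92, 2.1], [0.06, 2.66], [-1.3, 4.44], [0, 2.69], [-3.02, 3.02]. Speed limits (rad/s): [2.22, 2.22, 2.79, 3.14, 3.14, 3.14].

## Interface

Orientations are given as a unit quaternion [w, x, y, z].
In Python, from plant import manip gives the robot as it stands.
- The arm moves only by the shell command python3 -m handwheel 'ROWS' [FORCE]. ROWS is JSON, a list of rows, each an object with "fingers": the closure, from 0 (fully open) to 1 (shut); "delta_pos": the shift along the tool's x, y, z in units of 0.08 m (1.0 is 0.08 m), a list of three; "angular": the turn, a rotation vector about the tool's x, y, z in units of 90 degrees (1.0 is 90 degrees), a list of three. In form: [{"fingers": fingers, "delta_pos": [dx, dy, dz], "angular": [ax, ay, az]}, ...]. A call has 1 to 8 rows; each row shifts and turns the commanded pose from where the row before left it, along the tool's axes as they then stand; what a row does not reach is not made up. A row lasts 1/8 s, in which the tool goes at most 62.5 mm and 10.7 degrees, less where a joint would pass 70% of its speed; a pose out of reach is approached as far as the arm can. A call with a number of a shift or a turn outside -1 to 1 is refused whole. A call with a gripper value outside its range is refused whole. The fingers move at their own pace and stop on an object; FORCE is the grip in N (left out, the last holds). Time passes only in rows, so rows that do not move let the fingers close. It gives the time, the measured TCP pose, the force, the opening and the grip force at its end, in the units of the state.
- manip.get_obs(): the state, without advancing time (a new reading comes with each control period).
- manip.capture(name): name is "side" or "top"; returns a dict with "img" (420x560x3 uint8, red, green, blue), "fx", "fy", "cx", "cy" (pixels), "origin" and "orientation" of the camera in the world. Camera axes: x right, y down, z forward; pixel columns grow to the right and rows downward; lengths in m; the calibration is good to about 2 mm. A picture is of the moment at which its call begins. There is no depth.
- manip.hand_in(): hands the job in; it is judged then, once.
The state is a dict: "clock": time; "joint_pos": joint angles; "qd": joint speeds; "joint_efforts": joint torques, N m; "tool_pos": TCP position; "tool_rot": TCP orientation; "wrist_force": force on the tool from outside, world axes, zero at the start; "ft_torque": the same for the moment, N m; "width": finger opening in m; "grasp_force": force on a finger pad.
Only numpy, scipy, OpenCV 4.12 (cv2) and the standard library are available. Lean on these libraries where they do the work, as an engineer would, in place of code of your own. Each camera call takes 0.05 s, during which the arm holds its last target. There are 200 camera calls.

## Task

The drying cartridge in the analyser's sloping deck is spent: pull it straight out of its bay, against the snap that holds it, and set it gently, standing upright with its grip on top, in the empty steel oven tray. Then swing the bay's cover down and press it until it clicks fully shut, so that the optics stay dry. Leave the glass bottles, the beaker and the wash bottle standing where they are.

Things in the scene. Friction and masses are not known exactly. Their poses are not given: they have to be found in the camera images.
- analyser: fixed instrument, 300 deep (x) x 320 wide (y) x 206 mm high, white shell on a blue base. Origin: centre of its underside; its front is its own -x, turned to the robot within 0.3 rad. From 80 mm height at the front edge the deck slopes up at 35 degrees to a ridge at x = +30, 206 mm high; flat behind. On the deck a flush dark screen (left, +y) and the cartridge bay with its cover (right, y = -60)
- bay: the bay, a 53 (x) x 33 (y) mm well, 82 mm deep, square to the deck; a grey collar 76 x 56 x 4 mm rings its mouth. Origin: middle of the mouth at deck level, 168 mm above the bench. x up the slope (away from the robot), y left, z straight out of the deck, leaning 35 degrees from vertical to the analyser's front: the way the cartridge is pulled
- cartridge: loose, 119 mm tall, 0.14 to 0.28 kg: perforated aluminium can 50 (x) x 30 (y) x 84 mm, grey flange 64 x 44 mm (84 to 89 mm up), grey finger grip 40 (x) x 14 (y) mm (89 to 119 mm up). Origin: centre of its foot, z to the grip. At the start it is home in the bay, axes parallel to the bay's, foot 80 mm below deck level, flange on the collar: flange and grip stand out 4 to 39 mm above the deck
- cartridge_grip (a point): middle of the finger grip, 108 mm above the foot on the cartridge's axis; pinch it along the cartridge's y (14 mm), the tool pointing along its -z. Spring balls in the well hold notches in the can: 10 to 18 N along bay +z breaks it free within 7 mm, then it slides with a few N and is clear after 85 mm; side play in the well 1.5 mm each way
- cover (a joint): angle of the bay's hinged cover, rad: 0 shut, grows as it opens (to 2.15); starts at 1.7 to 2.05. A stiff hinge (0.06 N m) holds it open; part-open it may sink. Let down it stops at about 0.1 on a spring ball; 7 to 12 N on its thumb pad clicks it past the ball and it stays at 0 (below 0.04 is shut)
- cover_hinge (a point): middle of the hinge line: bay x = +60 mm, z = 0, parallel to bay y; positive angles turn about bay +y. The cover is a white domed lid, hollow underneath: shut, it reaches 125 mm from the hinge down the slope (bay -x), 100 mm wide, its outer face 47 mm above the deck; open, it stands up behind the bay, hollow side to the robot, outer face away from it
- cover_press (a point): grey thumb pad (14 x 60 mm) in the cover's outer face near the free end: 109 mm from the hinge along the cover, 47 mm from the hinge's plane; moves with the cover. When shut, the cover's free end stands just behind a grey keeper block 44 wide x 28 mm high on the deck (bay x = -72 to -96 mm), lower than the cover
- oven_tray: empty shallow steel tray, 180 (x) x 130 (y) x 24 mm, walls and floor 3 mm, a wire handle standing up to 45 mm above the bench at each short (x) end; loose, 0.6 kg. Origin: centre of its underside. It stands on the robot's right, near or far, having changed places with the white bottle tray
- oven_tray_in (a point): centre of the oven tray's inner floor, 3 mm above the bench
- bottle_tray: fixed white plastic tray 180 (x) x 130 (y) x 30 mm holding two stoppered bottles: leave alone. Origin: centre of its underside
- bottle1: small stoppered glass bottle, 40 mm across, 105 mm high, to be left standing; origin: centre of its underside; in the white tray
- bottle2: small stoppered glass bottle, 40 mm across, 105 mm high, to be left standing; origin: centre of its underside; in the white tray
- bottle3: small stoppered glass bottle, 40 mm across, 105 mm high, to be left standing; origin: centre of its underside; on the bench right of the analyser's front
- bottle4: small stoppered glass bottle, 40 mm across, 105 mm high, to be left standing; origin: centre of its underside; on the bench left of the analyser's front
- beaker: glass beaker, 72 mm across, 90 mm high, left of the analyser, to be left standing; origin: centre of its underside
- wash_bottle: white wash bottle with a bent spout, 66 mm across, 195 mm high, left of the analyser, to be left standing; origin: centre of its underside

How it is judged:
On the way, in this order (a step that is already met when the one before it is completed fails the run):
1. the cartridge is pulled out, its foot clear of the bay (z of cartridge in the frame of bay above 0.004 m), for 0.1 s.
2. the cartridge stands upright in the oven tray, let go (x of cartridge in the frame of oven_tray between -0.075 and 0.075 m and y of cartridge in the frame of oven_tray between -0.055 and 0.055 m and z of cartridge in the frame of oven_tray between -0.003 and 0.009 m and angle between cartridge's own z axis and vertical below 0.1 rad and contact force between the fingers and cartridge below 0.1 N and linear speed of cartridge below 0.02 m/s), for 0.2 s.
3. the bay's cover is clicked shut (value of joint cover below 0.04 rad), for 0.2 s.
At the end, for the whole second after the job is handed in: The cartridge stands in the oven tray, foot on its floor (foot within 6 mm of the inner floor's height and inside the walls), within 0.1 rad of upright, released and at rest; the bay's cover is clicked shut (joint below 0.04 rad) (all of step 2 and value of joint cover below 0.04 rad); the robot touches nothing.
It fails at once if a bottle, the beaker or the wash bottle is shifted by more than 30 mm or tipped (distance of any of bottle1, bottle2, bottle3, bottle4, beaker, wash_bottle from where it was at the start of the episode above 0.03 m or angle between any of bottle1, bottle2, bottle3, bottle4, beaker, wash_bottle's own z axis and vertical above 0.4 rad).
It fails at once if the cartridge is dropped (moves faster than 0.6 m/s, a fall of about 18 mm, while no finger holds it) (contact force between the fingers and cartridge below 0.1 N and linear speed of cartridge above 0.6 m/s).
It also fails if it takes over 59 s, if anything falls off the work surface, if the arm or the gripper's body presses on something with over 40 N, if the wrist force passes 120 N, or if a joint passes its speed limit or range.

## Working session

There is one attempt and no reset: what is moved stays moved. The work goes in short steps, Python scripts to look and compute and a shell command to move; the robot and the scene stay as the last step left them, time stands still between calls to the robot, and variables do not carry over. Pictures are saved under pics/ and viewed, at most 13 in all, crops included, and the job is handed in when it is done.

```bash
ls; mkdir -p pics; cat > h.py <<'E'
import numpy as np, cv2
from scipy.spatial.transform import Rotation as R
from plant import manip
def rot(q): return R.from_quat([q[1],q[2],q[3],q[0]])
def snap(n,f):
    c=manip.capture(n); cv2.imwrite('pics/'+f,c['img'][:,:,::-1]); np.save('pics/'+f+'.npy',c,allow_pickle=True); return c
def load(f): return np.load('pics/'+f+'.npy',allow_pickle=True).item()
def ray(c,u,v):
    d=rot(c['orientation']).apply([(u-c['cx'])/c['fx'],(v-c['cy'])/c['fy'],1]); return np.array(c['origin']),d/np.linalg.norm(d)
def plane(c,u,v,z):
    o,d=ray(c,u,v); return o+d*(z-o[2])/d[2]
def tri(c1,p1,c2,p2):
    o1,d1=ray(c1,*p1);o2,d2=ray(c2,*p2)
    t=np.linalg.lstsq(np.c_[d1,-d2],o2-o1,rcond=None)[0]
    a=o1+t[0]*d1;b=o2+t[1]*d2; return (a+b)/2,np.linalg.norm(a-b)
def proj(c,P):
    p=rot(c['orientation']).inv().apply(np.array(P)-c['origin']); return p[...,0]/p[...,2]*c['fx']+c['cx'],p[...,1]/p[...,2]*c['fy']+c['cy']
E
python3 - <<'E'
from h import *
for n in('side','top'):
    c=snap(n,n+'0.png'); print(n,{k:np.round(v,4) for k,v in c.items() if k!='img'})
print(manip.get_obs())
E
```

```text
pics
side {'fx': np.float64(475.996), 'fy': np.float64(475.996), 'cx': np.float64(281.1157), 'cy': np.float64(203.7169), 'origin': array([ 0.016 , -0.5098,  0.9871]), 'orientation': array([-0.3369,  0.8779, -0.3154,  0.1281])}
top {'fx': np.float64(390.8828), 'fy': np.float64(390.8828), 'cx': np.float64(279.7142), 'cy': np.float64(203.1478), 'origin': array([0.2788, 0.0901, 1.3216]), 'orientation': array([-0.0707,  0.7156, -0.6912,  0.0713])}
{'clock': 0.1, 'joint_pos': array([ 1.33857314e+00,  3.53563865e-01,  1.63403995e+00, -8.06912500e-06,
        1.15520255e+00, -2.38898582e-03]), 'qd': array([-0.00158013, -0.00202002, -0.00282018,  0.00095711,  0.00094394,
       -0.00150174]), 'joint_efforts': array([ 1.16765630e-03, -5.94904804e+01, -3.34931660e+01,  6.99505792e-02,
        1.85052480e-02, -7.58023975e-05]), 'tool_pos': array([0.14228572, 0.60816407, 0.23265662]), 'tool_rot': array([-6.73595749e-05,  1.14662697e-01,  9.93404297e-01, -6.03113914e-04]), 'wrist_force': array([ 0.00268468, -0.54916038,  0.34187209]), 'ft_torque': array([-0.01015305, -0.02460709,  0.06244095]), 'grasp_force': 0.0, 'width': 0.0921248767284274}
```

View pics/side0.png

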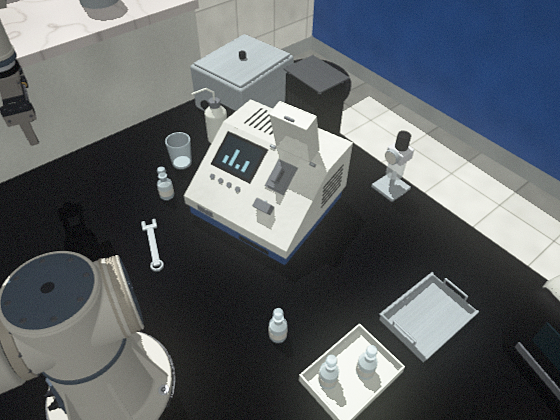

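View pics/top0.png

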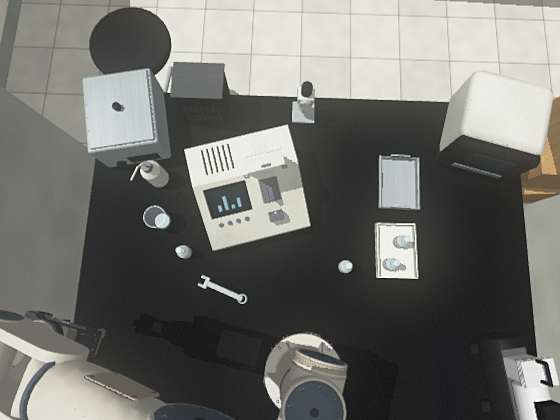

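The side view shows the analyser with the grip near (282,178), keeper (263,207), cover standing at (295,135), and the oven tray at (430,316), which is the far slot. In the top view the grip is near (268,188), the keeper (277,216) and the oven tray (399,182). I'll enlarge both around the bay.

```bash
python3 - <<'E'
from h import *
a=load('side0.png')['img'][95:265,180:360]; b=load('top0.png')['img'][115:255,180:320]
a=cv2.resize(a[:, :],None,fx=3.5,fy=3.5,interpolation=cv2.INTER_CUBIC)[:595]
b=cv2.resize(b,None,fx=4.2,fy=4.2,interpolation=cv2.INTER_CUBIC)
cv2.imwrite('pics/s1.png',a[:,:,::-1]);cv2.imwrite('pics/t1.png',b[:,:,::-1])
E
```

```text
(no output)
```

View pics/s1.png

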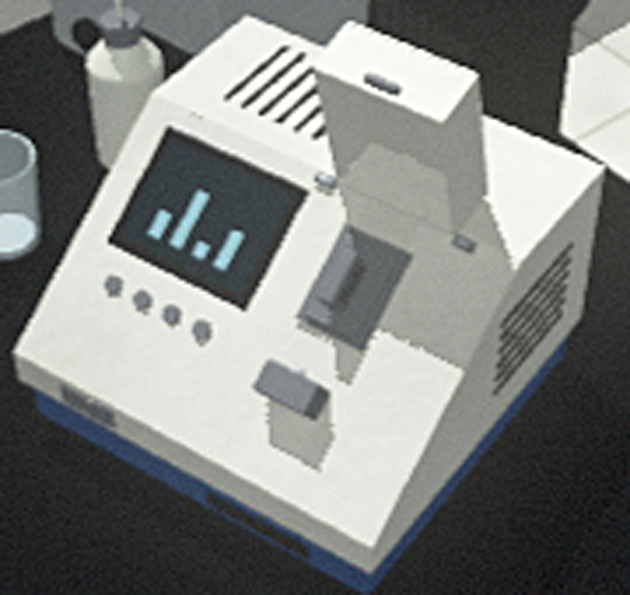

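View pics/t1.png

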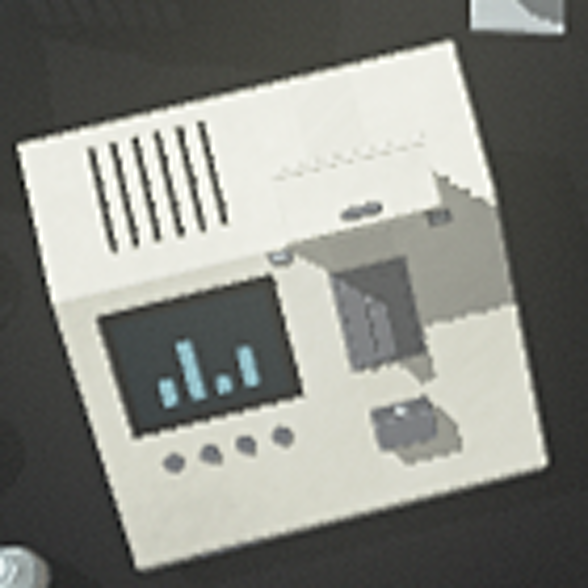

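```bash
cat > fit.py <<'E'
from h import *
s=load('side0.png');t=load('top0.png')
S=lambda x,y:(180+(x+.5)/3.5-.5,95+(y+.5)/3.5-.5); T=lambda x,y:(180+(x+.5)/4.2-.5,115+(y+.5)/4.2-.5)
pts={'scTL':((168,127),(98,317)),'scTR':((307,192),(275,277)),'scBR':((247,310),(302,393)),'scBL':((108,243),(135,437)),
'cTL':((347,226),(330,273)),'cTR':((412,256),(407,257)),'cBR':((365,350),(427,358)),'cBL':((298,318),(354,370)),
'backR':((605,172),(455,42)),'backL':((245,15),(18,145)),'hingeL':((325,181),(280,257)),'hingeR':((464,242),(438,215)),'covtip':((382,84),(362,211)),
'frontR':((372,545),(548,467)),'frontL':((15,352),(140,570))}
W={}
for k,(a,b) in pts.items():
    p,e=tri(s,S(*a),t,T(*b)); W[k]=p; print(k,p.round(4),round(e,4))
E
python3 - <<'E'
from fit import *
a=np.radians(35)
# yaw from long horizontal edges (analyser -y direction = right)
for l,r in(('scTL','scTR'),('scBL','scBR'),('backL','backR'),('frontL','frontR'),('hingeL','hingeR'),('cTL','cTR'),('cBL','cBR')):
    d=W[r]-W[l]; print(l,np.linalg.norm(d).round(4),'yaw',np.arctan2(d[0],-d[1]).round(4),'dz',d[2].round(4))
for lo,hi in(('scBL','scTL'),('scBR','scTR'),('cBL','cTL'),('cBR','cTR')):
    d=W[hi]-W[lo]; print(lo,np.linalg.norm(d).round(4),'slope',np.degrees(np.arcsin(d[2]/np.linalg.norm(d))).round(1),'yaw',np.arctan2(d[1],d[0]).round(3))
print('collar centre',sum(W[k] for k in('cTL','cTR','cBL','cBR'))/4)
c=load('top0.png')
hsv=cv2.cvtColor(c['img'],cv2.COLOR_RGB2HSV)
for n,im,box in(('side',load('side0.png'),(372,262,490,365)),('top',c,(370,145,430,215))):
    x0,y0,x1,y1=box; g=im['img'][y0:y1,x0:x1].max(2); m=(g>75).astype(np.uint8)
    k,_,st,ce=cv2.connectedComponentsWithStats(m); i=1+st[1:,4].argmax(); cn=cv2.findContours((_==i).astype(np.uint8),0,2)[0][0]
    bx=cv2.boxPoints(cv2.minAreaRect(cn))+[x0,y0]
    print(n,st[i],bx.round(1).tolist()); print(np.array([plane(im,*p,.024) for p in bx]).round(3).tolist())
im=np.hstack([cv2.resize(load('side0.png')['img'][262:365,372:490],None,fx=3.4,fy=3.4,interpolation=2),cv2.resize(c['img'][145:215,370:430],(300,350),interpolation=2)]) if 0 else None
A=cv2.resize(load('side0.png')['img'][262:365,372:490],(472,412),interpolation=2);B=cv2.resize(c['img'][143:218,372:426],(297,412),interpolation=2)
cv2.imwrite('pics/tray.png',np.hstack([A,B])[:,:,::-1])
E
```

```text
scTL [0.54   0.3214 0.1951] 0.0
scTR [0.5733 0.1981 0.1968] 0.0006
scBR [0.5021 0.1793 0.137 ] 0.0013
scBL [0.4646 0.2996 0.1374] 0.0004
cTL [0.5796 0.1601 0.1875] 0.0003
cTR [0.5927 0.1055 0.1906] 0.0001
cBR [0.5312 0.087  0.1507] 0.007
cBL [0.5185 0.1413 0.1483] 0.0017
backR [0.7527 0.0765 0.2   ] 0.0008
backL [0.6612 0.3855 0.2056] 0.0002
hingeL [0.5868 0.1947 0.2019] 0.0011
hingeR [0.6212 0.0844 0.2023] 0.0003
covtip [0.5842 0.133  0.3264] 0.0005
frontR [ 0.4622 -0.007   0.0836] 0.0032
frontL [0.3733 0.2985 0.0812] 0.002
scTL 0.1278 yaw 0.2638 dz 0.0017
scBL 0.126 yaw 0.3015 dz -0.0004
backL 0.3223 yaw 0.2879 dz -0.0056
frontL 0.3182 yaw 0.2834 dz 0.0025
hingeL 0.1155 yaw 0.3018 dz 0.0004
cTL 0.0563 yaw 0.2349 dz 0.0031
cBL 0.0557 yaw 0.2296 dz 0.0023
scBL 0.0973 slope 36.3 yaw 0.282
scBR 0.0948 slope 39.0 yaw 0.258
cBL 0.075 slope 31.5 yaw 0.299
cBR 0.0756 slope 31.8 yaw 0.291
collar centre [0.55550062 0.12347355 0.16924901]
side [   7   10  100   91 4783] [[376.0, 315.7], [435.8, 260.9], [480.7, 309.9], [420.9, 364.7]]
[[0.533, -0.243, 0.024], [0.76, -0.234, 0.024], [0.729, -0.385, 0.024], [0.521, -0.381, 0.024]]
top [   8    9   43   56 2219] [[378.0, 154.0], [420.0, 154.0], [420.0, 209.0], [378.0, 209.0]]
[[0.73, -0.242, 0.024], [0.735, -0.389, 0.024], [0.54, -0.381, 0.024], [0.535, -0.239, 0.024]]
```

View pics/tray.png

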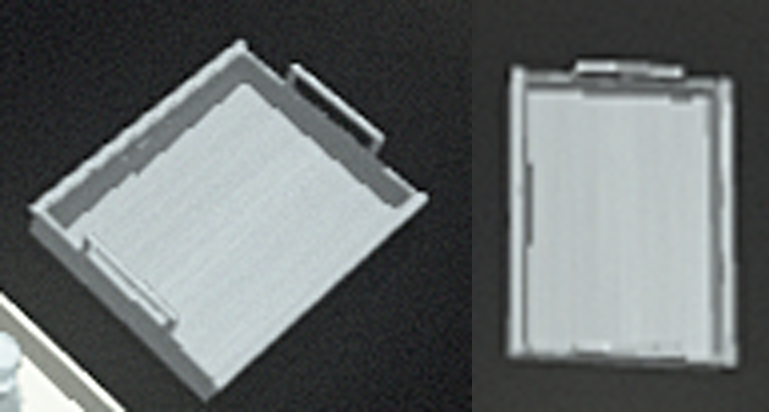

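The crop shows the tray's rim corners. In the side part (scale 4) they are at (240,42), (32,212), (210,398) and (427,197). In the top part (scale 5.5) they are at (40,68), (260,80), (264,366) and (36,356). The tray is empty.

```bash
cat >> fit.py <<'E'
a=np.radians(35); n=np.array([-np.sin(a),0,np.cos(a)]); ux=np.array([np.cos(a),0,np.sin(a)])
bayA=np.array([-.15+.088/np.tan(a),-.06,.168])
M={'backR':[.15,-.16,.206],'backL':[.15,.16,.206],'frontR':[-.15,-.16,.08],'frontL':[-.15,.16,.08]}
for k,sx,sy in(('cTL',1,1),('cTR',1,-1),('cBR',-1,-1),('cBL',-1,1)): M[k]=bayA+sx*.038*ux+np.array([0,sy*.028,0])+n*.004
K=list(M); P=np.array([M[k] for k in K]); Q=np.array([W[k] for k in K])
pc,qc=P.mean(0),Q.mean(0); p=P-pc;q=Q-qc
yaw=np.arctan2((p[:,0]*q[:,1]-p[:,1]*q[:,0]).sum(),(p[:,:2]*q[:,:2]).sum())
Rz=R.from_euler('z',yaw); o=qc-Rz.apply(pc)
bay=Rz.apply(bayA)+o; bay[2]=.168
RB=R.from_matrix(np.c_[Rz.apply(ux),Rz.apply([0,1,0]),Rz.apply(n)])
E
python3 - <<'E' | tail -25
from fit import *
print('yaw',yaw,'o',o); 
for k,r in zip(K,Q-(Rz.apply(P)+o)): print(k,(r*1000).round(1))
print('bay',bay,'axes\n',RB.as_matrix().round(3))
tip=RB.inv().apply(W['covtip']-bay)-[.06,0,0]; print('tip in hinge frame',tip)
th=np.arctan2(.047,-.109); print('cover angle if pad', None)
for k in('hingeL','hingeR'): print(k,RB.inv().apply(W[k]-bay))
g=bay+RB.apply([0,0,.028]); print('grip',g)
SS=lambda x,y:(372+(x+.5)/4-.5,262+(y+.5)/4-.5);TT=lambda x,y:(372+(x+.5)/5.5-.5,143+(y+.5)/5.5-.5)
t4=[]
for A,B in(((240,42),(40,68)),((427,197),(260,80)),((210,398),(264,366)),((32,212),(36,356))):
    p,e=tri(s,SS(*A),t,TT(*B)); t4.append(p); print('tray',p.round(4),round(e,4))
print(np.mean(t4,0))
# project grip top corners into crops
for z in(.039,):
  for x,y in((.02,.007),(.02,-.007),(-.02,-.007),(-.02,.007)):
    p=bay+RB.apply([x,y,z]); u,v=proj(s,p);U,V=proj(t,p); print('grip corner side crop',round((u-180)*3.5),round((v-95)*3.5),'top',round((U-180)*4.2),round((V-115)*4.2))
E
```

```text
backL [-0.7  1.2  0.8]
frontR [-2.3  0.4  4.8]
frontL [-0.8 -1.   2.4]
cTL [ 3.1  1.1 -4.4]
cTR [ 0.3  0.1 -1.3]
cBR [-1.5 -0.7  2.4]
cBL [ 1.6 -0.2  0. ]
bay [0.55683729 0.12404504 0.168     ] axes
 [[ 0.786 -0.283 -0.55 ]
 [ 0.232  0.959 -0.162]
 [ 0.574  0.     0.819]]
tip in hinge frame [0.05445776 0.00085204 0.11327973]
cover angle if pad None
hingeL [ 0.05937274  0.05928445 -0.00017693]
hingeR [ 0.06105708 -0.05622735 -0.00084578]
grip [0.54143205 0.11950558 0.19093626]
tray [ 0.7288 -0.247   0.0185] 0.0006
tray [ 0.723  -0.3838  0.0246] 0.001
tray [ 0.5386 -0.3809  0.0167] 0.0055
tray [ 0.5441 -0.2432  0.0151] 0.0037
[ 0.63361983 -0.31374837  0.01870457]
grip corner side crop 341 242 top 369 307
grip corner side crop 358 250 top 389 302
grip corner side crop 331 302 top 401 353
grip corner side crop 314 294 top 381 358
```

```bash
cat > plan.py <<'E'
import sys,io,contextlib
with contextlib.redirect_stdout(io.StringIO()): from fit import *
BAYROT=RB*R.from_matrix(np.diag([-1.,1,-1]))
def go(rt=None,pos=None):
    ob=manip.get_obs(); Rc=rot(ob['tool_rot']); 
    rt=rt if rt is not None else Rc
    rv=(Rc.inv()*rt).as_rotvec()/(np.pi/2)
    print('rot total',rv.round(3),'rows>=',np.ceil(np.linalg.norm(rv)/.11))
    if pos is not None:
        d=np.array(pos)-ob['tool_pos']
        print('pos in target tool axes /.08:',(rt.inv().apply(d)/.08).round(3),'in current:',(Rc.inv().apply(d)/.08).round(3))
def st():
    ob=manip.get_obs(); Rc=rot(ob['tool_rot']); p=np.array(ob['tool_pos'])
    print('t',round(ob['clock'],2),'tcp',p.round(4),'bay',RB.inv().apply(p-bay).round(4),'F',np.round(ob['wrist_force'],2),'w',round(ob['width'],4),'g',round(ob['grasp_force'],2),'q',np.round(ob['joint_pos'],2))
def B(x,y,z): return bay+RB.apply([x,y,z])
E
python3 - <<'E'
from plan import *
st(); go(BAYROT,B(0,0,.15)); print(B(0,0,.15),B(0,0,.03))
def ov(c,x0,y0,w,h,f):
    im=cv2.resize(c['img'][y0:y0+h,x0:x0+w],None,fx=f,fy=f,interpolation=2)[:,:,::-1].copy()
    def L(ps,col):
        q=np.array([[ (u+.5-x0)*f,(v+.5-y0)*f] for u,v in [proj(c,B(*p)) for p in ps]]); cv2.polylines(im,[q.astype(int)],True,col,1)
    r=lambda hx,hy,z:[(hx,hy,z),(hx,-hy,z),(-hx,-hy,z),(-hx,hy,z)]
    L(r(.02,.007,.039),(0,0,255));L(r(.032,.022,.009),(0,255,0));L(r(.038,.028,.004),(255,0,0))
    L([(-.072,.022,.028),(-.072,-.022,.028),(-.096,-.022,.028),(-.096,.022,.028)],(0,255,255)); return im
cv2.imwrite('pics/ov.png',np.hstack([ov(s,245,145,60,80,6.6)[:528],ov(t,250,165,54,66,8)]))
E
```

```text
t 0.1 tcp [0.1423 0.6082 0.2327] bay [-0.1766  0.5816  0.2026] F [ 0.   -0.55  0.34] w 0.0921 g 0.0 q [ 1.34  0.35  1.63 -0.    1.16 -0.  ]
rot total [-0.101 -0.38  -0.318] rows>= 5.0
pos in target tool axes /.08: [-2.207 -7.269  0.657] in current: [-5.489 -5.244 -0.721]
[0.47430921 0.09972655 0.29087281] [0.54033167 0.11918134 0.19257456]
```

View pics/ov.png

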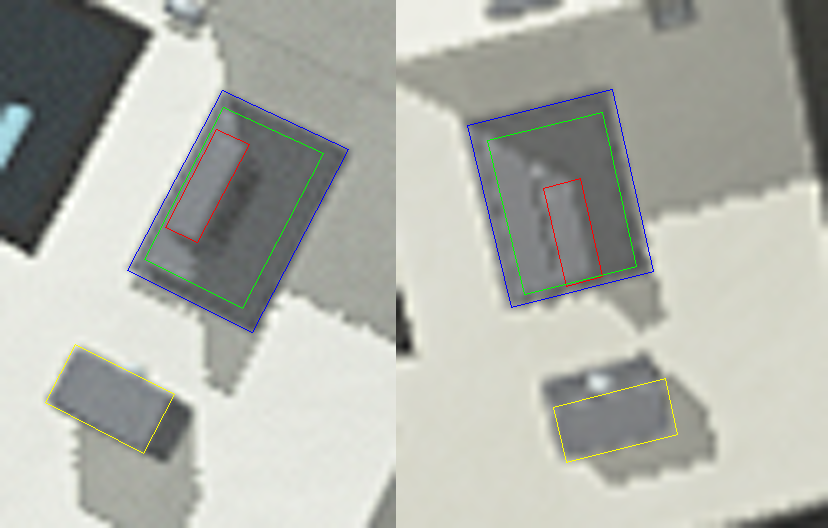

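The overlay lines up with the collar, grip (left part near (205,185), right part near (572,230)) and keeper in both views. Next I turn the tool to the bay's axis.

```bash
python3 -m handwheel '[{"fingers":0,"delta_pos":[0,0,-0.4],"angular":[0,0,0]},{"fingers":0,"delta_pos":[0,0,-0.4],"angular":[0,0,0]},{"fingers":0,"delta_pos":[0,0,0],"angular":[-0.02,-0.076,-0.064]},{"fingers":0,"delta_pos":[0,0,0],"angular":[-0.02,-0.076,-0.064]},{"fingers":0,"delta_pos":[0,0,0],"angular":[-0.02,-0.076,-0.064]},{"fingers":0,"delta_pos":[0,0,0],"angular":[-0.02,-0.076,-0.064]},{"fingers":0,"delta_pos":[0,0,0],"angular":[-0.021,-0.076,-0.062]},{"fingers":0,"delta_pos":[0,0,0],"angular":[0,0,0]}]' 30
python3 -c "
from plan import *
st();go(BAYROT,B(0,0,.16))"
```

```text
clock: 1.1
tool_pos: [0.141, 0.6074, 0.2958]
tool_rot: [0.297, -0.138, 0.944, 0.043]
wrist_force: [-0.1, 0.3, -0.2]
width: 0.092
grasp_force: 0.0
t 1.1 tcp [0.141  0.6074 0.2958] bay [-0.1415  0.5812  0.2551] F [-0.13  0.32 -0.2 ] w 0.092 g 0.0 q [ 1.65  0.24  1.79 -0.69  1.09  0.11]
rot total [ 0.    -0.001  0.002] rows>= 1.0
pos in target tool axes /.08: [-1.769 -7.265  1.189] in current: [-1.751 -7.27   1.184]
```

```bash
python3 -m handwheel '[{"fingers":0,"delta_pos":[-0.1,-0.4,0],"angular":[0,0,0]},{"fingers":0,"delta_pos":[-0.1,-0.5,0],"angular":[0,0,0]},{"fingers":0,"delta_pos":[-0.1,-0.5,0],"angular":[0,0,0]},{"fingers":0,"delta_pos":[-0.1,-0.5,0],"angular":[0,0,0]},{"fingers":0,"delta_pos":[-0.1,-0.5,0],"angular":[0,0,0]},{"fingers":0,"delta_pos":[-0.1,-0.5,0],"angular":[0,0,0]},{"fingers":0,"delta_pos":[-0.1,-0.5,0],"angular":[0,0,0]},{"fingers":0,"delta_pos":[-0.1,-0.5,0],"angular":[0,0,0]}]'
python3 -m handwheel '[{"fingers":0,"delta_pos":[-0.1,-0.5,0],"angular":[0,0,0]},{"fingers":0,"delta_pos":[-0.1,-0.5,0],"angular":[0,0,0]},{"fingers":0,"delta_pos":[-0.1,-0.5,0],"angular":[0,0,0]},{"fingers":0,"delta_pos":[-0.15,-0.5,0],"angular":[0,0,0]},{"fingers":0,"delta_pos":[-0.15,-0.5,0.1],"angular":[0,0,0]},{"fingers":0,"delta_pos":[-0.15,-0.5,0.2],"angular":[0,0,0]},{"fingers":0,"delta_pos":[-0.15,-0.37,0.2],"angular":[0,0,0]},{"fingers":0,"delta_pos":[0,0,0],"angular":[0,0,0]}]'
python3 -c "
from plan import *
st();go(BAYROT,B(0,0,.031))"
```

```text
clock: 2.1
tool_pos: [0.2815, 0.3233, 0.3343]
tool_rot: [0.297, -0.135, 0.944, 0.045]
wrist_force: [0.4, 0.0, 0.3]
width: 0.092
grasp_force: 0.0
clock: 3.1
tool_pos: [0.4368, 0.0877, 0.3421]
tool_rot: [0.297, -0.132, 0.945, 0.044]
wrist_force: [0.6, -0.7, -0.2]
width: 0.092
grasp_force: 0.0
t 3.1 tcp [0.4368 0.0877 0.3421] bay [-0.0029 -0.0009  0.2146] F [ 0.59 -0.73 -0.25] w 0.092 g 0.0 q [ 0.12 -0.36  2.24  0.15  0.67 -1.81]
rot total [-0.    -0.    -0.005] rows>= 1.0
pos in target tool axes /.08: [-0.036  0.012  2.295] in current: [-0.036  0.013  2.295]
```

```bash
python3 -m handwheel '[{"fingers":0,"delta_pos":[-0.036,0.012,0.4],"angular":[0,0,-0.005]},{"fingers":0,"delta_pos":[0,0,0.4],"angular":[0,0,0]},{"fingers":0,"delta_pos":[0,0,0.4],"angular":[0,0,0]},{"fingers":0,"delta_pos":[0,0,0.35],"angular":[0,0,0]},{"fingers":0.4,"delta_pos":[0,0,0.25],"angular":[0,0,0]},{"fingers":0.4,"delta_pos":[0,0,0.1],"angular":[0,0,0]},{"fingers":0.4,"delta_pos":[0,0,0],"angular":[0,0,0]}]'
python3 -c "
from plan import *
st();go(BAYROT,B(0,0,.031)); c=snap('side','g1.png'); d=snap('top','g1t.png')
cv2.imwrite('pics/g1c.png',np.hstack([cv2.resize(c['img'][110:220,230:330],(400,440)),cv2.resize(d['img'][130:240,220:320],(400,440))])[:,:,::-1])"
```

```text
clock: 3.98
tool_pos: [0.5203, 0.1171, 0.2186]
tool_rot: [0.297, -0.14, 0.944, 0.043]
wrist_force: [-0.5, 0.1, 0.3]
width: 0.0641
grasp_force: 0.0
t 3.98 tcp [0.5203 0.1171 0.2186] bay [-0.0013  0.0036  0.0627] F [-0.51  0.14  0.3 ] w 0.0641 g 0.0 q [ 0.18 -0.    2.27  0.25  0.27 -1.91]
rot total [ 0.002 -0.001  0.004] rows>= 1.0
pos in target tool axes /.08: [-0.016 -0.045  0.396] in current: [-0.016 -0.046  0.396]
```

View pics/g1c.png

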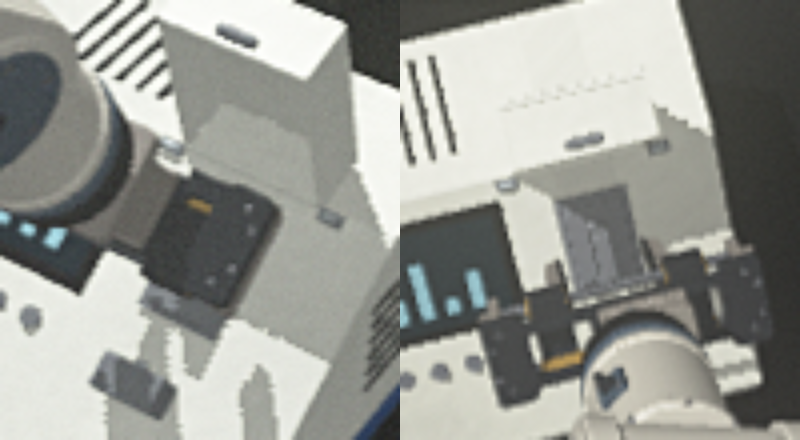

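Side: gripper over the grip, clear of the cover. Top: the fingers straddle the grip at about (555,280) and (650,260) in the crop. I go down and close.

```bash
python3 -m handwheel '[{"fingers":0.4,"delta_pos":[-0.016,-0.045,0.15],"angular":[0,0,0.004]},{"fingers":0.4,"delta_pos":[0,0,0.15],"angular":[0,0,0]},{"fingers":0.4,"delta_pos":[0,0,0.09],"angular":[0,0,0]},{"fingers":0.4,"delta_pos":[0,0,0],"angular":[0,0,0]},{"fingers":0.4,"delta_pos":[0,0,0],"angular":[0,0,0]}]'
python3 -c "
from plan import *
st();go(BAYROT,B(0,0,.031))"
```

```text
clock: 4.7
tool_pos: [0.5394, 0.1185, 0.1936]
tool_rot: [0.297, -0.137, 0.944, 0.044]
wrist_force: [0.1, 1.3, -0.6]
width: 0.0553
grasp_force: 0.0
t 4.7 tcp [0.5394 0.1185 0.1936] bay [-0.0003 -0.0003  0.0315] F [ 0.12  1.26 -0.57] w 0.0553 g 0.0 q [ 0.17  0.08  2.26  0.34  0.2  -2.  ]
rot total [ 0.001 -0.001  0.001] rows>= 1.0
pos in target tool axes /.08: [-0.004  0.004  0.006] in current: [-0.004  0.004  0.006]
```

```bash
python3 -m handwheel '[{"fingers":1,"delta_pos":[0,0,0],"angular":[0,0,0]},{"fingers":1,"delta_pos":[0,0,0],"angular":[0,0,0]},{"fingers":1,"delta_pos":[0,0,0],"angular":[0,0,0]},{"fingers":1,"delta_pos":[0,0,0],"angular":[0,0,0]},{"fingers":1,"delta_pos":[0,0,0],"angular":[0,0,0]},{"fingers":1,"delta_pos":[0,0,0],"angular":[0,0,0]}]' 50
python3 -c "
from plan import *
st();go(BAYROT,B(0,0,.031))"
```

```text
clock: 5.45
tool_pos: [0.5395, 0.1186, 0.1936]
tool_rot: [0.297, -0.137, 0.944, 0.044]
wrist_force: [-1.6, 3.0, 2.0]
width: 0.0136
grasp_force: 50.0
t 5.45 tcp [0.5395 0.1186 0.1936] bay [-0.0002 -0.0003  0.0314] F [-1.6   3.    1.95] w 0.0136 g 50.0 q [ 0.17  0.08  2.26  0.34  0.2  -2.  ]
rot total [ 0.001 -0.001  0.001] rows>= 1.0
pos in target tool axes /.08: [-0.003  0.003  0.005] in current: [-0.003  0.003  0.005]
```

Gripped, 13.6 mm wide at 50 N with small lateral forces. I pull slowly first.

```bash
python3 -m handwheel '[{"fingers":1,"delta_pos":[0,0,-0.04],"angular":[0,0,0]},{"fingers":1,"delta_pos":[0,0,-0.04],"angular":[0,0,0]},{"fingers":1,"delta_pos":[0,0,-0.04],"angular":[0,0,0]},{"fingers":1,"delta_pos":[0,0,-0.04],"angular":[0,0,0]},{"fingers":1,"delta_pos":[0,0,-0.04],"angular":[0,0,0]},{"fingers":1,"delta_pos":[0,0,0],"angular":[0,0,0]}]'
python3 -c "
from plan import *
st();go(BAYROT,B(0,0,.15))"
```

```text
clock: 6.2
tool_pos: [0.5305, 0.1159, 0.207]
tool_rot: [0.297, -0.137, 0.944, 0.044]
wrist_force: [-1.1, 1.6, 0.3]
width: 0.0133
grasp_force: 50.0
t 6.2 tcp [0.5305 0.1159 0.207 ] bay [-0.0002 -0.0004  0.0477] F [-1.13  1.6   0.32] w 0.0133 g 50.0 q [ 0.17  0.04  2.27  0.3   0.24 -1.96]
rot total [ 0.001 -0.     0.001] rows>= 1.0
pos in target tool axes /.08: [-0.003  0.005 -1.279] in current: [-0.002  0.008 -1.279]
```

```bash
python3 -m handwheel '[{"fingers":1,"delta_pos":[0,0,-0.12],"angular":[0,0,0]},{"fingers":1,"delta_pos":[0,0,-0.15],"angular":[0,0,0]},{"fingers":1,"delta_pos":[0,0,-0.2],"angular":[0,0,0]},{"fingers":1,"delta_pos":[0,0,-0.2],"angular":[0,0,0]},{"fingers":1,"delta_pos":[0,0,-0.2],"angular":[0,0,0]},{"fingers":1,"delta_pos":[0,0,-0.2],"angular":[0,0,0]},{"fingers":1,"delta_pos":[0,0,-0.2],"angular":[0,0,0]},{"fingers":1,"delta_pos":[0,0,0],"angular":[0,0,0]}]'
python3 -c "
from plan import *
st(); c=snap('side','p1.png'); d=snap('top','p1t.png')
cv2.imwrite('pics/p1c.png',np.hstack([cv2.resize(c['img'][70:220,200:330],(400,460)),cv2.resize(d['img'][130:280,220:350],(400,460))])[:,:,::-1])"
```

```text
clock: 7.2
tool_pos: [0.4747, 0.099, 0.2909]
tool_rot: [0.298, -0.137, 0.944, 0.043]
wrist_force: [0.8, -0.0, -1.1]
width: 0.0137
grasp_force: 50.0
t 7.2 tcp [0.4747 0.099  0.2909] bay [ 0.0002 -0.0008  0.1499] F [ 0.76 -0.03 -1.09] w 0.0137 g 50.0 q [ 0.14 -0.22  2.26  0.18  0.49 -1.84]
```

View pics/p1c.png

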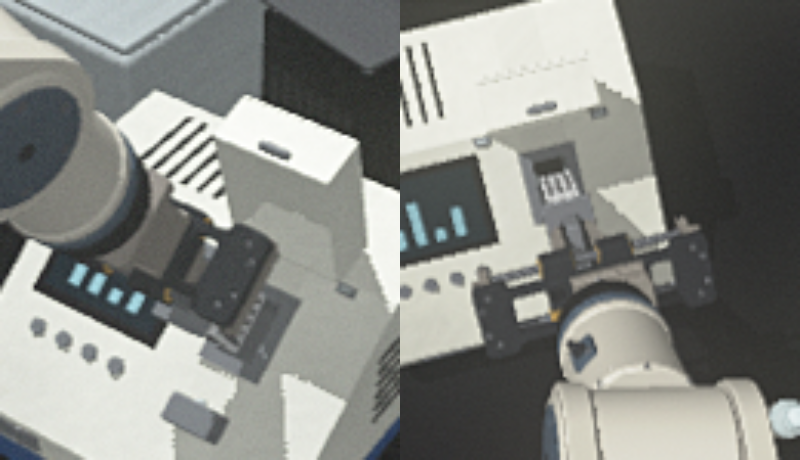

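The cartridge hangs from the fingers in line with the bay (side crop (240,320)), and the top crop shows the well empty at (555,175). Next I lift and carry.

```bash
python3 -c "
from plan import *
go(None,[.45,.02,.37])
D=R.from_matrix(np.diag([-1.,1,-1])); go(D)"
```

```text
rot total [0. 0. 0.] rows>= 0.0
pos in target tool axes /.08: [-0.102 -0.86  -1.154] in current: [-0.102 -0.86  -1.154]
rot total [0.056 0.385 0.178] rows>= 4.0
```

```bash
python3 -m handwheel '[{"fingers":1,"delta_pos":[-0.02,-0.1,-0.25],"angular":[0,0,0]},{"fingers":1,"delta_pos":[-0.02,-0.2,-0.3],"angular":[0,0,0]},{"fingers":1,"delta_pos":[-0.02,-0.2,-0.3],"angular":[0,0,0]},{"fingers":1,"delta_pos":[-0.02,-0.2,-0.2],"angular":[0,0,0]},{"fingers":1,"delta_pos":[-0.02,-0.16,-0.1],"angular":[0,0,0]},{"fingers":1,"delta_pos":[0,0,0],"angular":[0.01,0.07,0.03]},{"fingers":1,"delta_pos":[0,0,0],"angular":[0.01,0.07,0.032]},{"fingers":1,"delta_pos":[0,0,0],"angular":[0.01,0.07,0.032]}]'
python3 -m handwheel '[{"fingers":1,"delta_pos":[0,0,0],"angular":[0.01,0.07,0.032]},{"fingers":1,"delta_pos":[0,0,0],"angular":[0.008,0.06,0.03]},{"fingers":1,"delta_pos":[0,0,0],"angular":[0.008,0.045,0.022]},{"fingers":1,"delta_pos":[0,0,0],"angular":[0,0,0]}]'
python3 -c "
from plan import *
st();D=R.from_matrix(np.diag([-1.,1,-1])); go(D,[.634,-.314,.25])"
```

```text
clock: 8.3
tool_pos: [0.4504, 0.02, 0.3694]
tool_rot: [0.135, -0.065, 0.988, 0.019]
wrist_force: [0.3, -0.5, -1.3]
width: 0.0137
grasp_force: 50.0
clock: 8.8
tool_pos: [0.4512, 0.0204, 0.3685]
tool_rot: [-0.0, -0.0, 1.0, -0.001]
wrist_force: [-0.5, -0.1, -1.3]
width: 0.013
grasp_force: 50.0
t 8.8 tcp [0.4512 0.0204 0.3685] bay [ 0.008  -0.0696  0.2392] F [-0.46 -0.12 -1.32] w 0.013 g 50.0 q [ 0.04 -0.04  1.8  -0.    1.38 -1.53]
rot total [-0.001 -0.001  0.   ] rows>= 1.0
pos in target tool axes /.08: [-2.285 -4.18   1.482] in current: [-2.284 -4.179  1.484]
```

```bash
python3 -m handwheel '[{"fingers":1,"delta_pos":[-0.1,-0.2,0],"angular":[0,0,0]},{"fingers":1,"delta_pos":[-0.2,-0.36,0],"angular":[0,0,0]},{"fingers":1,"delta_pos":[-0.2,-0.36,0],"angular":[0,0,0]},{"fingers":1,"delta_pos":[-0.2,-0.36,0],"angular":[0,0,0]},{"fingers":1,"delta_pos":[-0.2,-0.36,0],"angular":[0,0,0]},{"fingers":1,"delta_pos":[-0.2,-0.36,0],"angular":[0,0,0]},{"fingers":1,"delta_pos":[-0.2,-0.36,0],"angular":[0,0,0]},{"fingers":1,"delta_pos":[-0.2,-0.36,0],"angular":[0,0,0]}]'
python3 -m handwheel '[{"fingers":1,"delta_pos":[-0.2,-0.36,0.1],"angular":[0,0,0]},{"fingers":1,"delta_pos":[-0.2,-0.36,0.2],"angular":[0,0,0]},{"fingers":1,"delta_pos":[-0.2,-0.36,0.3],"angular":[0,0,0]},{"fingers":1,"delta_pos":[-0.1,-0.2,0.3],"angular":[0,0,0]},{"fingers":1,"delta_pos":[-0.08,-0.18,0.3],"angular":[0,0,0]},{"fingers":1,"delta_pos":[0,0,0.28],"angular":[0,0,0]},{"fingers":1,"delta_pos":[0,0,0],"angular":[0,0,0]},{"fingers":1,"delta_pos":[0,0,0],"angular":[0,0,0]}]'
python3 -c "
from plan import *
st();D=R.from_matrix(np.diag([-1.,1,-1])); go(D,[.634,-.314,.118]); c=snap('side','q1.png'); d=snap('top','q1t.png')
cv2.imwrite('pics/q1c.png',np.hstack([cv2.resize(c['img'][180:370,330:500],(400,447)),cv2.resize(d['img'][130:290,310:450],(391,447))])[:,:,::-1])"
```

```text
clock: 9.8
tool_pos: [0.5703, -0.1998, 0.3703]
tool_rot: [0.001, 0.0, 1.0, -0.001]
wrist_force: [-0.0, -0.1, -1.9]
width: 0.0137
grasp_force: 50.0
clock: 10.8
tool_pos: [0.6329, -0.3148, 0.253]
tool_rot: [0.001, 0.0, 1.0, -0.001]
wrist_force: [-0.3, -1.2, -0.8]
width: 0.0137
grasp_force: 50.0
t 10.8 tcp [ 0.6329 -0.3148  0.253 ] bay [ 0.0069 -0.4425  0.0989] F [-0.27 -1.23 -0.83] w 0.0137 g 50.0 q [-0.46  0.46  1.42 -0.    1.25 -2.03]
rot total [-0.001  0.001 -0.   ] rows>= 1.0
pos in target tool axes /.08: [-0.014  0.01   1.687] in current: [-0.01   0.013  1.687]
```

View pics/q1c.png

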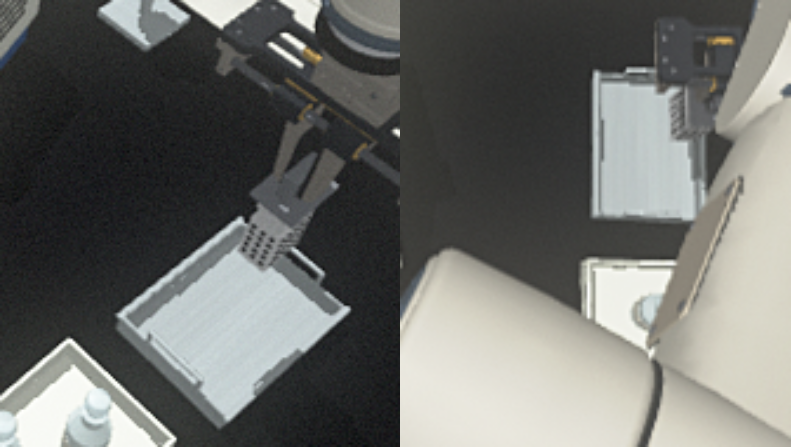

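The cartridge hangs upright over the tray, with its lowest foot corner at side crop (263,270) and the tray empty below. I check the hang length against that pixel.

```bash
python3 -c "
from plan import *
for z in(.142,.132,.152): print(z,[tuple(np.round([(u-330)/.425,(v-180)/.425])) for u,v in [proj(load('q1.png'),np.array([.633+a*.025,-.315+b*.015,z])) for a in(1,-1) for b in (1,-1)]])"
python3 -m handwheel '[{"fingers":1,"delta_pos":[0,0,0.2],"angular":[0,0,0]},{"fingers":1,"delta_pos":[0,0,0.3],"angular":[0,0,0]},{"fingers":1,"delta_pos":[0,0,0.3],"angular":[0,0,0]},{"fingers":1,"delta_pos":[0,0,0.3],"angular":[0,0,0]},{"fingers":1,"delta_pos":[0,0,0.2],"angular":[0,0,0]},{"fingers":1,"delta_pos":[0,0,0.1],"angular":[0,0,0]},{"fingers":1,"delta_pos":[0,0,0.1],"angular":[0,0,0]},{"fingers":1,"delta_pos":[0,0,0],"angular":[0,0,0]}]'
python3 -c "
from plan import *
st()"
```

```text
0.142 [(np.float64(270.0), np.float64(219.0)), (np.float64(298.0), np.float64(241.0)), (np.float64(235.0), np.float64(249.0)), (np.float64(263.0), np.float64(272.0))]
0.132 [(np.float64(267.0), np.float64(225.0)), (np.float64(294.0), np.float64(247.0)), (np.float64(232.0), np.float64(255.0)), (np.float64(260.0), np.float64(278.0))]
0.152 [(np.float64(273.0), np.float64(213.0)), (np.float64(301.0), np.float64(235.0)), (np.float64(238.0), np.float64(243.0)), (np.float64(266.0), np.float64(266.0))]
clock: 11.9
tool_pos: [0.6328, -0.3146, 0.1319]
tool_rot: [0.0, 0.0, 1.0, -0.0]
wrist_force: [-0.2, 0.4, -1.3]
width: 0.0134
grasp_force: 50.0
t 11.9 tcp [ 0.6328 -0.3146  0.1319] bay [-6.260e-02 -4.422e-01 -3.000e-04] F [-0.17  0.39 -1.29] w 0.0134 g 50.0 q [-0.46  0.57  1.52 -0.    1.04 -2.03]
```

```bash
python3 -m handwheel '[{"fingers":1,"delta_pos":[0,0,0.05],"angular":[0,0,0]},{"fingers":1,"delta_pos":[0,0,0.05],"angular":[0,0,0]},{"fingers":1,"delta_pos":[0,0,0.05],"angular":[0,0,0]},{"fingers":1,"delta_pos":[0,0,0.03],"angular":[0,0,0]},{"fingers":1,"delta_pos":[0,0,0.02],"angular":[0,0,0]},{"fingers":1,"delta_pos":[0,0,0],"angular":[0,0,0]},{"fingers":1,"delta_pos":[0,0,0],"angular":[0,0,0]}]' 20
python3 -m handwheel '[{"fingers":1,"delta_pos":[0,0,0.02],"angular":[0,0,0]},{"fingers":1,"delta_pos":[0,0,0],"angular":[0,0,0]}]'
python3 -c "
from plan import *
st()"
```

```text
clock: 12.78
tool_pos: [0.6329, -0.3146, 0.1161]
tool_rot: [0.001, 0.0, 1.0, -0.001]
wrist_force: [-0.9, -0.6, -2.6]
width: 0.0141
grasp_force: 20.0
clock: 13.02
tool_pos: [0.6327, -0.3146, 0.1143]
tool_rot: [0.0, 0.0, 1.0, -0.0]
wrist_force: [0.9, -0.0, -1.1]
width: 0.0141
grasp_force: 20.0
t 13.03 tcp [ 0.6327 -0.3146  0.1143] bay [-0.0727 -0.4422 -0.0146] F [ 0.87 -0.01 -1.06] w 0.0141 g 20.0 q [-0.46  0.59  1.53 -0.    1.01 -2.03]
```

```bash
python3 -m handwheel '[{"fingers":1,"delta_pos":[0,0,0.015],"angular":[0,0,0]},{"fingers":1,"delta_pos":[0,0,0.015],"angular":[0,0,0]},{"fingers":1,"delta_pos":[0,0,0],"angular":[0,0,0]}]'
python3 -c "
from plan import *
st()"
```

```text
clock: 13.4
tool_pos: [0.6333, -0.3148, 0.1141]
tool_rot: [0.001, 0.0, 1.0, -0.001]
wrist_force: [-4.8, 1.9, 13.1]
width: 0.0139
grasp_force: 20.0
t 13.4 tcp [ 0.6333 -0.3148  0.1141] bay [-0.0724 -0.4425 -0.0151] F [-4.82  1.89 13.07] w 0.0139 g 20.01 q [-0.46  0.59  1.53 -0.    1.01 -2.03]
```

Contact with the floor at 0.114, as expected. I ease off and release.

```bash
python3 -m handwheel '[{"fingers":1,"delta_pos":[0,0,-0.018],"angular":[0,0,0]},{"fingers":1,"delta_pos":[0,0,0],"angular":[0,0,0]},{"fingers":0.75,"delta_pos":[0,0,0],"angular":[0,0,0]},{"fingers":0.6,"delta_pos":[0,0,0],"angular":[0,0,0]},{"fingers":0.4,"delta_pos":[0,0,0],"angular":[0,0,0]},{"fingers":0.4,"delta_pos":[0,0,0],"angular":[0,0,0]}]' 3
python3 -c "
from plan import *
st()"
python3 -m handwheel '[{"fingers":0.4,"delta_pos":[0,0,-0.1],"angular":[0,0,0]},{"fingers":0.4,"delta_pos":[0,0,-0.3],"angular":[0,0,0]},{"fingers":0.4,"delta_pos":[0,0,-0.4],"angular":[0,0,0]},{"fingers":0.4,"delta_pos":[0,0,-0.5],"angular":[0,0,0]},{"fingers":0.4,"delta_pos":[0,0,-0.6],"angular":[0,0,0]},{"fingers":0.4,"delta_pos":[0,0,-0.6],"angular":[0,0,0]},{"fingers":0.7,"delta_pos":[0,0,-0.6],"angular":[0,0,0]},{"fingers":1,"delta_pos":[0,0,-0.6],"angular":[0,0,0]}]'
python3 -c "
from plan import *
def cov(th,x,z,y=0):
    c,s_=np.cos(th),np.sin(th); return np.array([.06+x*c+z*s_,y,-x*s_+z*c])
D=R.from_matrix(np.diag([-1.,1,-1]))
st()
c=snap('side','r1.png'); d=snap('top','r1t.png')
for th in(1.92,1.6,1.3,1.0,.7,.4,.1,0):
    b=cov(th,-.109,.047); nrm=cov(th,-.109,.147)-b
    print(th,'pad bay',b.round(3),'world',B(*b).round(3),'normal world',(RB.apply(nrm)*10).round(2), 'tip corner', B(*cov(th,-.125,.047)).round(3))
im=np.hstack([cv2.resize(c['img'][240:370,350:500],(420,364)),cv2.resize(c['img'][80:230,200:350],(364,364))]);cv2.imwrite('pics/r1c.png',im[:,:,::-1])
"
```

```text
clock: 14.15
tool_pos: [0.6328, -0.3146, 0.1133]
tool_rot: [0.0, 0.0, 1.0, -0.0]
wrist_force: [-0.1, 1.1, 0.1]
width: 0.0507
grasp_force: 0.0
t 14.15 tcp [ 0.6328 -0.3146  0.1133] bay [-0.0732 -0.4422 -0.0155] F [-0.05  1.09  0.06] w 0.0507 g 0.0 q [-0.46  0.59  1.53 -0.    1.01 -2.03]
clock: 15.15
tool_pos: [0.6322, -0.3142, 0.4119]
tool_rot: [0.001, 0.0, 1.0, -0.001]
wrist_force: [0.2, 0.2, -0.2]
width: 0.0375
grasp_force: 0.0
t 15.15 tcp [ 0.6322 -0.3142  0.4119] bay [ 0.0977 -0.4417  0.2294] F [ 0.2   0.17 -0.19] w 0.0375 g 0.0 q [-0.46  0.38  1.21 -0.    1.55 -2.03]
1.92 pad bay [0.141 0.    0.086] world [0.62  0.143 0.32 ] normal world [0.93 0.27 0.26] tip corner [0.617 0.142 0.335]
1.6 pad bay [0.11  0.    0.108] world [0.584 0.132 0.319] normal world [0.8  0.24 0.55] tip corner [0.576 0.13  0.333]
1.3 pad bay [0.076 0.    0.118] world [0.552 0.123 0.308] normal world [0.61 0.18 0.77] tip corner [0.54  0.119 0.318]
1.0 pad bay [0.041 0.    0.117] world [0.524 0.114 0.287] normal world [0.36 0.11 0.93] tip corner [0.51  0.11  0.293]
0.7 pad bay [0.007 0.    0.106] world [0.504 0.108 0.259] normal world [0.09 0.03 1.  ] tip corner [0.489 0.104 0.26 ]
0.4 pad bay [-0.022  0.     0.086] world [0.492 0.105 0.226] normal world [-0.2  -0.06  0.98] tip corner [0.477 0.101 0.222]
0.1 pad bay [-0.044  0.     0.058] world [0.491 0.105 0.19 ] normal world [-0.47 -0.14  0.87] tip corner [0.477 0.101 0.182]
0 pad bay [-0.049  0.     0.047] world [0.492 0.105 0.178] normal world [-0.55 -0.16  0.82] tip corner [0.48  0.101 0.169]
```

View pics/r1c.png

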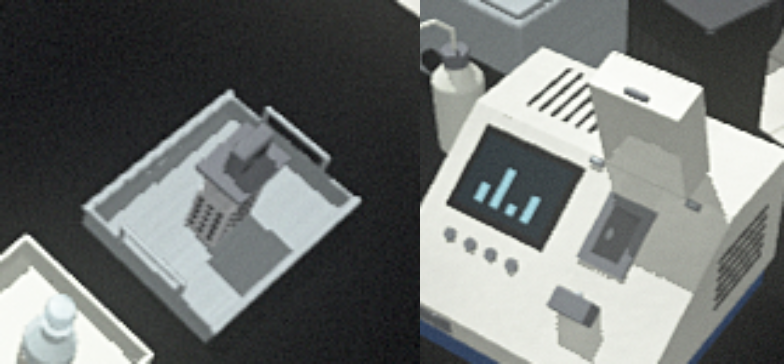

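The cartridge stands upright in the tray, near its centre (side crop (235,180)). The cover is still open and the bay empty. I move behind the cover with closed fingers.

```bash
python3 -m handwheel '[{"fingers":1,"delta_pos":[0,0.2,-0.15],"angular":[0,0,-0.046]},{"fingers":1,"delta_pos":[0,0.4,0],"angular":[0,0,-0.046]},{"fingers":1,"delta_pos":[0,0.5,0],"angular":[0,0,-0.046]},{"fingers":1,"delta_pos":[0,0.5,0],"angular":[0,0,-0.045]},{"fingers":1,"delta_pos":[0,0.5,0],"angular":[0,0,0]},{"fingers":1,"delta_pos":[0,0.5,0],"angular":[0,0,0]},{"fingers":1,"delta_pos":[0,0.5,0],"angular":[0,0,0]},{"fingers":1,"delta_pos":[0,0.5,0],"angular":[0,0,0]}]' 20
python3 -c "
from plan import *
st();D=Rz*R.from_matrix(np.diag([-1.,1,-1])); go(D,bay+Rz.apply([.13,0,.42-.168]))"
```

```text
clock: 16.25
tool_pos: [0.5697, -0.0331, 0.4208]
tool_rot: [0.0, -0.143, 0.99, -0.001]
wrist_force: [0.0, -1.3, -0.9]
width: 0.0003
grasp_force: 0.0
t 16.25 tcp [ 0.5697 -0.0331  0.4208] bay [ 0.1188 -0.1543  0.2255] F [ 0.04 -1.31 -0.91] w 0.0003 g 0.0 q [-0.06  0.14  1.5  -0.    1.5  -1.92]
rot total [-0.001  0.     0.   ] rows>= 1.0
pos in target tool axes /.08: [-2.025  1.929  0.01 ] in current: [-2.026  1.928  0.009]
```

```bash
python3 -m handwheel '[{"fingers":1,"delta_pos":[-0.4,0.2,0],"angular":[0,0,0]},{"fingers":1,"delta_pos":[-0.4,0.3,0],"angular":[0,0,0]},{"fingers":1,"delta_pos":[-0.4,0.35,0],"angular":[0,0,0]},{"fingers":1,"delta_pos":[-0.4,0.35,0],"angular":[0,0,0]},{"fingers":1,"delta_pos":[-0.3,0.35,0],"angular":[0,0,0]},{"fingers":1,"delta_pos":[-0.13,0.38,0],"angular":[0,0,0]},{"fingers":1,"delta_pos":[0,0,0],"angular":[0,0,0]}]'
python3 -c "
from plan import *
st();D=Rz*R.from_matrix(np.diag([-1.,1,-1])); go(D,bay+Rz.apply([.13,0,.333-.168]))"
```

```text
clock: 17.12
tool_pos: [0.6823, 0.1618, 0.4201]
tool_rot: [-0.0, -0.144, 0.99, -0.0]
wrist_force: [-0.7, 0.2, -0.4]
width: 0.0004
grasp_force: 0.0
t 17.12 tcp [0.6823 0.1618 0.4201] bay [0.2519 0.0008 0.1313] F [-0.67  0.19 -0.38] w 0.0004 g 0.0 q [ 0.23  0.37  1.2  -0.    1.56 -1.63]
rot total [-0.001 -0.     0.002] rows>= 1.0
pos in target tool axes /.08: [ 0.013 -0.01   1.088] in current: [ 0.012 -0.009  1.088]
```

```bash
python3 -m handwheel '[{"fingers":1,"delta_pos":[0,0,0.3],"angular":[0,0,0]},{"fingers":1,"delta_pos":[0,0,0.4],"angular":[0,0,0]},{"fingers":1,"delta_pos":[0,0,0.39],"angular":[0,0,0]},{"fingers":1,"delta_pos":[0.15,0,0],"angular":[0,0,0]},{"fingers":1,"delta_pos":[0.15,0,0],"angular":[0,0,0]},{"fingers":1,"delta_pos":[0.15,0,0],"angular":[0,0,0]},{"fingers":1,"delta_pos":[0.15,0,0],"angular":[0,0,0]},{"fingers":1,"delta_pos":[0.15,0,0],"angular":[0,0,0]}]'
python3 -m handwheel '[{"fingers":1,"delta_pos":[0.15,0,0],"angular":[0,0,0]},{"fingers":1,"delta_pos":[0.15,0,0],"angular":[0,0,0]},{"fingers":1,"delta_pos":[0.15,0,0.01],"angular":[0,0,0]},{"fingers":1,"delta_pos":[0,0,0],"angular":[0,0,0]}]'
python3 -c "
from plan import *
st();print('f',Rz.inv().apply(manip.get_obs()['tool_pos']-bay))
c=snap('side','v1.png'); d=snap('top','v1t.png')
im=np.hstack([cv2.resize(c['img'][80:230,200:350],(400,400)),cv2.resize(d['img'][110:260,180:330],(400,400))]);cv2.imwrite('pics/v1c.png',im[:,:,::-1])
"
```

```text
clock: 18.12
tool_pos: [0.6247, 0.1426, 0.3347]
tool_rot: [0.001, -0.143, 0.99, -0.001]
wrist_force: [1.0, 1.2, 1.2]
width: 0.0007
grasp_force: 0.6
clock: 18.62
tool_pos: [0.5897, 0.1323, 0.3329]
tool_rot: [0.0, -0.143, 0.99, -0.001]
wrist_force: [-0.9, -0.4, 0.6]
width: 0.0003
grasp_force: 0.0
t 18.62 tcp [0.5897 0.1323 0.3329] bay [ 0.1223 -0.0014  0.1157] F [-0.9  -0.39  0.59] w 0.0003 g 0.0 q [ 0.22  0.24  1.56 -0.    1.34 -1.64]
f [ 0.03385717 -0.00140338  0.16491178]
```

View pics/v1c.png

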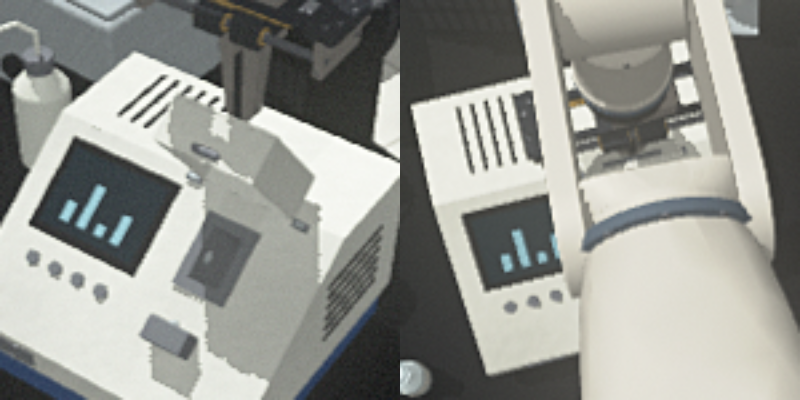

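Side crop: the finger is behind the cover at (245,100) and the cover has swung forward (free end near (205,150)). The top view is blocked by the arm. I continue along the arc.

```bash
python3 -m handwheel '[{"fingers":1,"delta_pos":[0.13,0.015,0.02],"angular":[0,0,0]},{"fingers":1,"delta_pos":[0.13,0,0.03],"angular":[0,0,0]},{"fingers":1,"delta_pos":[0.12,0,0.04],"angular":[0,0,0]},{"fingers":1,"delta_pos":[0.12,0,0.07],"angular":[0,0,0]},{"fingers":1,"delta_pos":[0.12,0,0.09],"angular":[0,0,0]},{"fingers":1,"delta_pos":[0.11,0,0.1],"angular":[0,0,0]},{"fingers":1,"delta_pos":[0.1,0,0.12],"angular":[0,0,0]},{"fingers":1,"delta_pos":[0,0,0],"angular":[0,0,0]}]'
python3 -c "
from plan import *
st();print('f',Rz.inv().apply(manip.get_obs()['tool_pos']-bay)); go(BAYROT,B(-.03,0,.13))
c=snap('side','v2.png')
cv2.imwrite('pics/v2c.png',cv2.resize(c['img'][80:230,200:350],(500,500))[:,:,::-1])
"
```

```text
clock: 19.73
tool_pos: [0.5257, 0.1146, 0.2943]
tool_rot: [-0.0, -0.143, 0.99, -0.001]
wrist_force: [0.2, 0.5, 0.1]
width: 0.0004
grasp_force: 0.0
t 19.73 tcp [0.5257 0.1146 0.2943] bay [ 0.0458 -0.0003  0.1222] F [0.23 0.54 0.07] w 0.0004 g 0.0 q [ 0.21  0.16  1.75 -0.    1.23 -1.64]
f [-0.03257532 -0.00026661  0.12634956]
rot total [-0.001 -0.389  0.001] rows>= 4.0
pos in target tool axes /.08: [ 0.947  0.003 -0.098] in current: [0.832 0.004 0.464]
```

View pics/v2c.png

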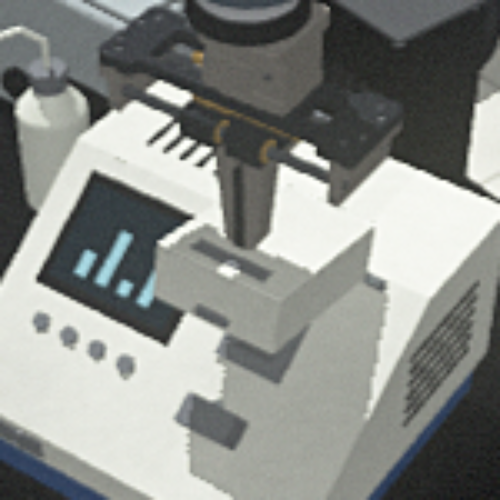

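The finger is on the cover's outer face just behind the pad (pad near (230,262)); the cover is about 0.8 rad open. I back off a little, tilt to the bay axis and press on the pad.

```bash
python3 -m handwheel '[{"fingers":1,"delta_pos":[0,0,-0.35],"angular":[0,0,0]},{"fingers":1,"delta_pos":[0,0,0],"angular":[0,-0.097,0]},{"fingers":1,"delta_pos":[0,0,0],"angular":[0,-0.097,0]},{"fingers":1,"delta_pos":[0,0,0],"angular":[0,-0.097,0]},{"fingers":1,"delta_pos":[0.3,0,0],"angular":[0,-0.098,0]},{"fingers":1,"delta_pos":[0.4,0,0],"angular":[0,0,0]},{"fingers":1,"delta_pos":[0,0,0],"angular":[0,0,0]}]'
python3 -c "
from plan import *
st(); go(BAYROT,B(-.035,0,.10));go(BAYROT,B(-.049,0,.066))"
```

```text
clock: 20.65
tool_pos: [0.4792, 0.1009, 0.2934]
tool_rot: [0.297, -0.136, 0.944, 0.042]
wrist_force: [1.2, 0.7, -0.0]
width: 0.0006
grasp_force: 0.0
t 20.65 tcp [0.4792 0.1009 0.2934] bay [ 0.0056 -0.0003  0.1492] F [ 1.19  0.74 -0.03] w 0.0006 g 0.0 q [ 0.15 -0.21  2.25  0.16  0.5  -1.82]
rot total [-0. -0.  0.] rows>= 1.0
pos in target tool axes /.08: [0.507 0.003 0.615] in current: [0.507 0.004 0.615]
rot total [-0. -0.  0.] rows>= 1.0
pos in target tool axes /.08: [0.682 0.003 1.04 ] in current: [0.681 0.005 1.04 ]
```

```bash
python3 -m handwheel '[{"fingers":1,"delta_pos":[0.06,0,0.2],"angular":[0,0,0]},{"fingers":1,"delta_pos":[0.07,0,0.19],"angular":[0,0,0]},{"fingers":1,"delta_pos":[0.21,0,0.16],"angular":[0,0,0]},{"fingers":1,"delta_pos":[0.1,0,0.1],"angular":[0,0,0]},{"fingers":1,"delta_pos":[0.08,0,0.09],"angular":[0,0,0]},{"fingers":1,"delta_pos":[0.1,0,0.16],"angular":[0,0,0]},{"fingers":1,"delta_pos":[0.04,0,0],"angular":[0,0,0]},{"fingers":1,"delta_pos":[0,0,0],"angular":[0,0,0]}]'
python3 -c "
from plan import *
st(); go(BAYROT,B(-.049,0,.066))"
```

```text
clock: 21.65
tool_pos: [0.4792, 0.1007, 0.2053]
tool_rot: [0.298, -0.137, 0.944, 0.043]
wrist_force: [-0.2, -0.3, 0.3]
width: 0.0009
grasp_force: 0.0
t 21.65 tcp [0.4792 0.1007 0.2053] bay [-0.045  -0.0004  0.0771] F [-0.23 -0.29  0.29] w 0.0009 g 0.0 q [ 0.15 -0.05  2.37  0.34  0.23 -2.01]
rot total [-0.     0.001  0.001] rows>= 1.0
pos in target tool axes /.08: [0.051 0.005 0.138] in current: [0.051 0.006 0.138]
```

```bash
python3 -m handwheel '[{"fingers":1,"delta_pos":[0.025,0,0.05],"angular":[0,0,0]},{"fingers":1,"delta_pos":[0.025,0,0.05],"angular":[0,0,0]},{"fingers":1,"delta_pos":[0,0,0.04],"angular":[0,0,0]},{"fingers":1,"delta_pos":[0,0,0.02],"angular":[0,0,0]},{"fingers":1,"delta_pos":[0,0,0],"angular":[0,0,0]}]'
python3 -c "
from plan import *
st()"
```

```text
clock: 22.28
tool_pos: [0.4824, 0.1017, 0.1933]
tool_rot: [0.299, -0.137, 0.944, 0.043]
wrist_force: [-28.5, -10.0, 35.6]
width: 0.0003
grasp_force: 23.5
t 22.27 tcp [0.4824 0.1017 0.1933] bay [-0.0491 -0.0004  0.0652] F [-28.49  -9.98  35.57] w 0.0003 g 23.47 q [ 0.15 -0.02  2.37  0.41  0.19 -2.08]
```

It is at the fully shut height with strong reaction. I back off and look.

```bash
python3 -m handwheel '[{"fingers":1,"delta_pos":[0,0,-0.05],"angular":[0,0,0]},{"fingers":1,"delta_pos":[0,0,-0.3],"angular":[0,0,0]},{"fingers":1,"delta_pos":[0,0,-0.5],"angular":[0,0,0]},{"fingers":1,"delta_pos":[0,0,-0.6],"angular":[0,0,0]},{"fingers":1,"delta_pos":[0,0,-0.5],"angular":[0,0,0]},{"fingers":1,"delta_pos":[0,0,-0.3],"angular":[0,0,0]},{"fingers":1,"delta_pos":[0,0,0],"angular":[0,0,0]},{"fingers":1,"delta_pos":[0,0,0],"angular":[0,0,0]}]'
python3 -c "
from plan import *
st(); c=snap('side','z.png'); f=4; x0,y0=200,100
A=cv2.resize(c['img'][y0:y0+130,x0:x0+110],None,fx=f,fy=f)[:,:,::-1].copy()
for th,col in((0,(0,255,0)),(.1,(0,0,255))):
    P=[]
    for x,y in((-.102,.03),(-.116,.03),(-.116,-.03),(-.102,-.03)):
        z=.047; cc,ss=np.cos(th),np.sin(th); u,v=proj(c,B(.06+x*cc+z*ss,y,-x*ss+z*cc)); P.append(((u+.5-x0)*f,(v+.5-y0)*f))
    cv2.polylines(A,[np.array(P).astype(int)],True,col,1)
Bm=cv2.resize(c['img'][255:375,365:485],(340,520))[:,:,::-1]
cv2.imwrite('pics/zc.png',np.hstack([A,Bm]))"
```

```text
clock: 23.28
tool_pos: [0.3838, 0.0728, 0.3387]
tool_rot: [0.298, -0.137, 0.944, 0.043]
wrist_force: [-0.4, -0.4, -0.6]
width: 0.0003
grasp_force: 0.0
t 23.27 tcp [0.3838 0.0728 0.3387] bay [-0.0499 -0.0003  0.2433] F [-0.37 -0.38 -0.57] w 0.0003 g 0.0 q [ 0.08 -0.49  2.31  0.17  0.73 -1.87]
```

View pics/zc.png

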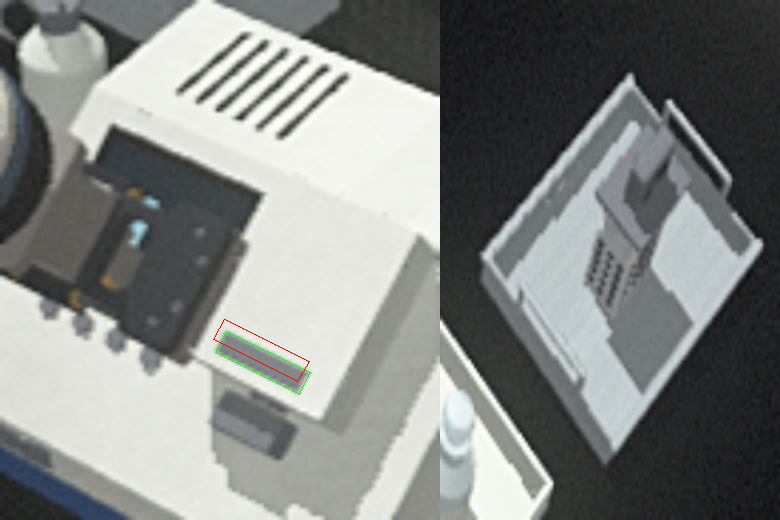

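The grey pad at (262,362) fills the shut (green) outline, and the cartridge stands upright in the tray. The robot is clear, so I hand in.

```bash
python3 -c "
from plant import manip
print(manip.hand_in())"
```

```text
the job is handed in; nothing more can be done
None
```

I handed the job in at about 23 s: the cartridge stands upright in the oven tray, the last picture shows the cover pad at its shut position, and the arm is clear; the hand-in returned no verdict.

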